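# Nip a thin tube in a tab-lock clamp

## Robot

A 7-joint arm with a two-finger parallel gripper is mounted at the origin on a cart in front of the work surface, level with it; the furniture and walls round the work are solid. World frame = base frame: x ahead of the robot, y to its left, z up, the work surface at z = 0. Lengths are in m, angles in rad, forces in N, time in s.
With the tool pointing down it reaches from about 0.425 to 0.875 m from the base axis. Payload 4.7 kg.
Tool frame: the origin (TCP) lies at the very end of the fingers, on their centre line; the grasp point (between the pads) lies 19 mm behind it (ctrl.grasp_offset is the distance from the TCP to the grasp point, in m); z points along the fingers, y is the direction in which the jaws open and shut (so a half turn about z gives the same grasp; the last joint's range is limited). The gripper opens to 87 mm and grips with 3 to 60 N. Pads are 19 mm wide; open, the fingers measure 117 mm over their backs; the gripper's body (75 mm by 190 mm) begins 51 mm behind the grasp point.
Start: joints at [1.344, 0.321, -0.07, 1.45, 0.023, 1.371, -0.057], TCP at [0.155, -0.631, 0.223] pointing down, gripper open.
Joint ranges: [-2.86, 2.86], [-0.3, 2.09], [-1.38, 1.24], [0.06, 2.45], [-1.56, 4.7], [0.09, 2.05], [-2.69, 2.69]. Speed limits (rad/s): [2.57, 2.57, 3.14, 3.14, 3.14, 3.14, 3.14].

## Interface

Orientations are given as a rotation vector (axis times angle).
In Python, from bench import ctrl gives the robot as it stands.
- The arm moves only by the shell command python3 -m creep 'ROWS' [FORCE]. ROWS is JSON, a list that holds one entry, the list of rows, each a list of 7 numbers: the opening, from 0 (shut) to 1 (fully open), then the shift along the tool's x, y, z in mm, then the turn, a rotation vector about the tool's x, y, z in rad. In form: [[[grip, dx, dy, dz, rx, ry, rz], ...]]. A call has 1 to 5 rows; each row is the pose to reach, as a shift and turn from the pose commanded when the call began, along the tool's axes at that moment; what a row does not reach only later rows make up. A row lasts 1/10 s, in which the tool goes at most 50 mm and 8.59 degrees, less where a joint would pass 70% of its speed; a pose out of reach is approached as far as the arm can. A call with a gripper value outside its range is refused whole. The fingers move at their own pace and stop on an object; FORCE is the grip in N (left out, the last holds). Time passes only in rows, so rows that repeat a pose let the fingers close. It gives the time, the measured TCP pose, the force and the opening at its end, in the units of the state.
- ctrl.get_state(): the state, without advancing time (a new reading comes with each control period).
- ctrl.get_image(name): name is "scene" or "side" or "wrist"; returns the picture (384x512x3 uint8, red, green, blue); there is no depth.
- ctrl.camera_params(name): a dict with "K" (3x3 intrinsics, pixels), "pose" (4x4, takes a point from camera to world coordinates). Camera axes: x right, y down, z forward; pixel columns grow to the right and rows downward; lengths in m; the calibration is good to about 2 mm. A picture is of the moment at which its call begins: read the wrist's pose just before it. camera_params takes no time and is no camera call; for the wrist camera it gives the pose at the moment of the call.
- ctrl.close_job(): hands the job in, once; it reports no verdict.
The state is a dict: "time": time; "joint_positions": joint angles; "qd": joint speeds; "joint_torque": joint torques, N m; "position": TCP position; "tool_rot": TCP orientation; "ft_force": force on the tool from outside, world axes, zero at the start; "torque": the same for the moment, N m; "grip_width": opening from 0.0 (shut) to 1.0 (fully open).
Only numpy, scipy, OpenCV 4.12 (cv2) and the standard library are available. Lean on these libraries where they do the work, as an engineer would, in place of code of your own. Each camera call takes 0.05 s, during which the arm holds its last target. There are 200 camera calls.

## Task

Clamp the thin tube that lies in the bench clamp: pinch the two release tabs of the clamp's knob so that it comes free, and turn it clockwise (seen from above) until you feel the foot bear firmly on the tube, at about 15 N. Do not crush the tube; then let go of the knob so that its tabs spring back out and lock it, with the tube held where it lay and the things round about left standing where they are.

Things in the scene. Friction and masses are not known exactly. Their poses are not given: they have to be found in the camera images.
- clamp: Grey bench clamp, fixed to the bench: base plate 155 x 100 x 14 mm, a column at its back (own +x side) and an arm (top at z 101 mm, 50 mm wide) that reaches forward over the tube to the knob. Origin: on the bench straight under the knob's axis. Own x points from the knob to the column, own y runs along the tube, z up.
- knob_grip (a point): Knob on top of the clamp's arm: round black body, 44 mm in diameter, 30 mm tall, underside at z 115 mm and top at z 146 mm; it turns about the vertical and does not rise or sink. This point lies on its axis at half the height of the tabs, z 131 mm. Own y is the line through the two tabs, own z up. The space under the tabs is free down to the arm, 16 mm below the tabs' lower edges, but for a ring of steel locking pins within 24.5 mm of the axis.
- knob (a joint): Angle of the knob in rad: 0 at the start, growing clockwise seen from above, stop at 1.6. 1 rad lowers the foot by 12 mm. With both tabs pinched it turns freely (friction 0.03 N m) until the foot meets the tube, after 0.25 to 1.0 rad (differs each time, not given). From there each 1 N at the foot takes 0.012 N m more: 15 N is felt as 0.18 N m above free turning.
- tab_left (a joint): Grey release tab on the knob's own +y side: upright plate 24 mm wide, 28 mm tall, 58 mm over both. Value: how far it is pushed in, m; 0 out, 0.004 fully in. Its spring takes 12 to 16 N. When out, a nose under it locks the knob in one of the notches 0.2 rad apart (the first at 0); in by 2 mm it is free. Let go between notches, the knob settles into the next one, mostly backward, by 0.14 rad at most.
- tab_right (a joint): The like tab on the knob's own -y side.
- spindle: Steel spindle under the arm with a rubber-faced foot (20 x 26 mm) that comes down on the tube. A stiff spring in it lets the foot's force grow by some 45 N per rad of knob after it touches. Origin: on the knob's axis, inside the arm (z 95 mm at knob angle 0; goes down with the knob); how far the foot is screwed out below it differs each time and is not given.
- tube: Thin metal tube with a strip of tape round it, 200 mm long, 11.6 mm in diameter, loose; it lies level in the clamp's two steel vee rests, under the foot, its axis at z 36 mm along the clamp's own y. Origin: underside at the middle of its length. It takes harm if the foot presses it with more than 32 N.
- tube_mid (a point): Middle of the tube, on its axis. Own y along the tube.
- weight_mid (a point): Bystander: turned brass weight 35 mm wide, 44 mm tall, standing near one end of the tube; point half-way up.
- wax_mid (a point): Bystander: round cake of beeswax 71 mm wide, 35 mm tall, lying near the other end of the tube; point half-way up.
Things that resemble listed ones, but are neither listed nor needed, are in the scene too. Leave any black look-alike of the tube alone.

How it is judged:
By the outcome, as a careful person would: the job done as asked, in the order asked, and still so for the second after the job is handed in, with the robot touching nothing.
It also fails if it takes over 61 s, if anything falls off the work surface, if the arm or the gripper's body presses on something with over 40 N, if the wrist force passes 120 N, or if a joint passes its speed limit or range.

## Working session

There is one attempt and no reset: what is moved stays moved. The work goes in short steps, Python scripts to look and compute and a shell command to move; the robot and the scene stay as the last step left them, time stands still between calls to the robot, and variables do not carry over. Pictures are saved under pics/ and viewed, about 8 in all and at most 12, crops included, and the job is handed in when it is done.

```bash
mkdir -p pics; ls; python3 - <<'E'
from bench import ctrl
import cv2,numpy as np
s=ctrl.get_state();print(s)
a=ctrl.get_image("scene");b=ctrl.get_image("side")
cv2.imwrite("pics/scene0.png",a[:,:,::-1]);cv2.imwrite("pics/side0.png",b[:,:,::-1])
for n in("scene","side"):
  p=ctrl.camera_params(n);print(n,np.round(p["K"],1).tolist(),np.round(p["pose"],4).tolist())
E
```

```text
pics
{'time': 0.0, 'joint_positions': array([ 1.34413582,  0.32184111, -0.07011507,  1.45167545,  0.0226169 ,
        1.37078158, -0.05688194]), 'qd': array([ 1.25161868e-04, -8.12749194e-05, -7.41314653e-04, -6.29931112e-05,
       -3.92604905e-05, -1.55069451e-03, -2.61148537e-04]), 'joint_torque': array([-6.56831662e-05, -4.91285026e+01, -4.03842526e-01, -3.12530172e+01,
       -6.41525583e-02,  4.36874852e-02,  1.77534671e-04]), 'position': array([ 0.15481979, -0.63072667,  0.22144976]), 'tool_rot': array([-3.11696697e+00, -3.77172099e-01,  5.23665101e-04]), 'ft_force': array([-0.04551874,  0.50013899, -0.98856178]), 'torque': array([ 0.01326487,  0.02380416, -0.06032614]), 'grip_width': 1.000918452942132}
scene [[393.3, 0.0, 260.0], [0.0, 393.3, 184.2], [0.0, 0.0, 1.0]] [[0.886, -0.3677, 0.2823, 0.3088], [-0.4635, -0.6871, 0.5596, -0.4681], [-0.0118, -0.6266, -0.7792, 0.7651], [0.0, 0.0, 0.0, 1.0]]
side [[391.9, 0.0, 250.7], [0.0, 391.9, 187.6], [0.0, 0.0, 1.0]] [[-0.9787, -0.0992, 0.1797, 0.4], [-0.2049, 0.4229, -0.8827, 0.8784], [0.0115, -0.9007, -0.4342, 0.5251], [0.0, 0.0, 0.0, 1.0]]
```

View pics/scene0.png

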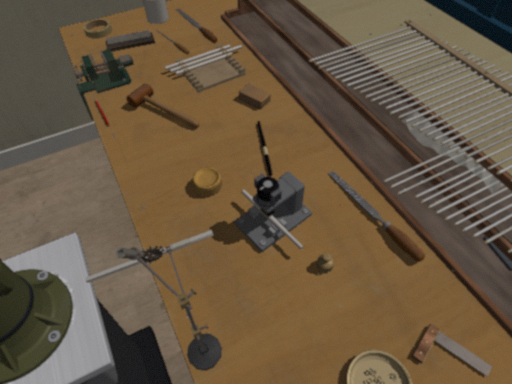

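View pics/side0.png

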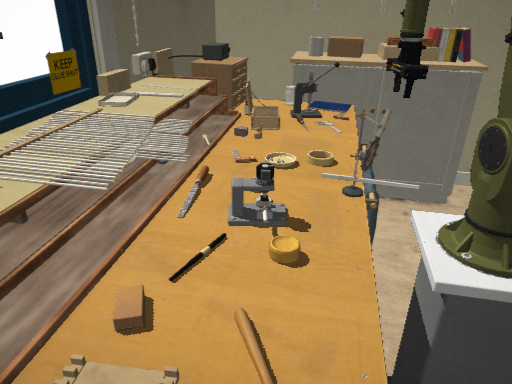

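The clamp with its black knob is at about (268,190) in the scene view and (265,175) in the side view. The wax is at (207,180) and the weight at (325,262). The black look-alike tube is at (264,150), and a stand holds a rod near (212,234). I'll enlarge both views side by side.

```bash
cat > h.py <<'E'
import numpy as np,cv2
from bench import ctrl
def ray(n,u,v,p=None):
    p=p or ctrl.camera_params(n);K=np.array(p["K"]);T=np.array(p["pose"])
    d=T[:3,:3]@np.linalg.solve(K,[u,v,1.]);return T[:3,3],d/np.linalg.norm(d)
def plane(n,u,v,z,p=None):
    o,d=ray(n,u,v,p);return o+d*(z-o[2])/d[2]
def tri(r1,r2):
    A=[];b=[]
    for o,d in(r1,r2):
        M=np.eye(3)-np.outer(d,d);A.append(M);b.append(M@o)
    x=np.linalg.lstsq(np.vstack(A),np.hstack(b),rcond=None)[0]
    return x,[float(np.linalg.norm((np.eye(3)-np.outer(d,d))@(x-o))) for o,d in(r1,r2)]
def proj(n,X,p=None):
    p=p or ctrl.camera_params(n);T=np.array(p["pose"]);c=T[:3,:3].T@(np.array(X)-T[:3,3]);q=np.array(p["K"])@c;return q[:2]/q[2]
E
python3 - <<'E'
from h import *
a=cv2.imread("pics/scene0.png")[150:270,180:340];b=cv2.imread("pics/side0.png")[140:260,185:345]
f=lambda i:cv2.resize(i,None,fx=5,fy=5,interpolation=cv2.INTER_CUBIC)
cv2.imwrite("pics/c.png",f(a));
x,e=tri(ray("scene",268,185),ray("side",265,170));print("knob",x,e)
print(tri(ray("scene",212,234),ray("side",322,177)), "rod near end"); print(tri(ray("scene",90,278),ray("side",418,187)))
print("wax",plane("scene",207,180,.0175),plane("side",285,250,.0175));print("wt",plane("scene",325,262,.022))
print("tube ends",plane("scene",244,192,.036),plane("scene",300,246,.036))
E
```

```text
knob [ 0.54905082 -0.02531996  0.13466252] [0.0015506554106754246, 0.0015506554106746453]
(array([ 0.40520916, -0.06500377,  0.11220532]), [0.0007944081291039823, 0.0007944081291040476]) rod near end
(array([ 0.17459399, -0.04866307,  0.11607929]), [0.0018215477443511382, 0.0018215477443512408])
wax [0.47060205 0.14225904 0.0175    ] [0.4689167  0.14487242 0.0175    ]
wt [ 0.60107149 -0.18309446  0.022     ]
tube ends [0.52903242 0.05244526 0.036     ] [ 0.56981801 -0.1324917   0.036     ]
```

View pics/c.png

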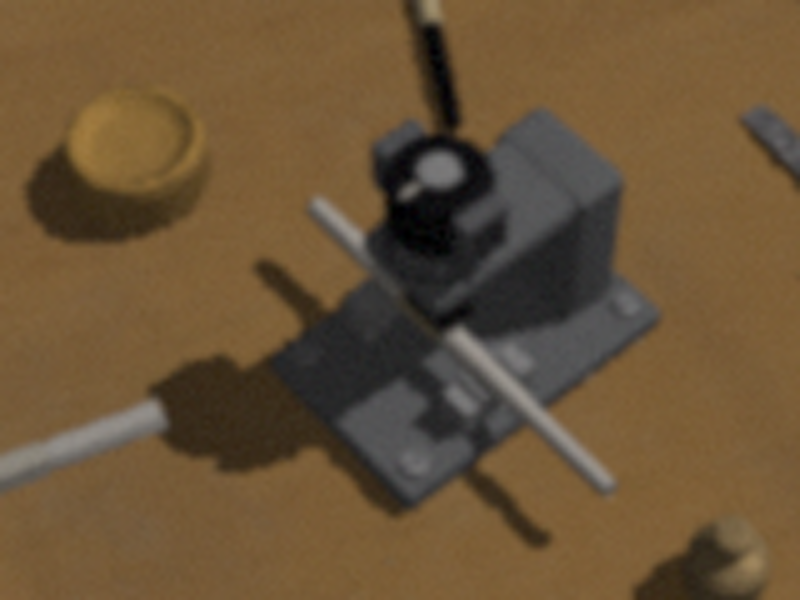

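```bash
cat >> h.py <<'E'
from scipy.spatial.transform import Rotation as R
def goto(X,yaw_y):
    "shift (tool mm) and rotvec to put TCP at X, tool down, tool y along world yaw_y (mod pi)"
    s=ctrl.get_state();R0=R.from_rotvec(s["tool_rot"]);out=[]
    for k in(0,np.pi):
        a=yaw_y+k;y=np.array([np.cos(a),np.sin(a),0]);z=np.array([0,0,-1.]);x=np.cross(y,z)
        Rt=R.from_matrix(np.c_[x,y,z]);out.append((R0.inv()*Rt).as_rotvec())
    return R0.inv().apply(np.array(X)-s["position"])*1000,out
E
python3 - <<'E'
from h import *
c=plane("scene",267.6,183.6,.146);print("centre",c)
t1=plane("scene",180+398/5,150+128/5,.145);t2=plane("scene",180+480/5,150+208/5,.145)
print(t1,t2,np.linalg.norm(t1-t2),(t1+t2)/2,"tab yaw",np.degrees(np.arctan2(*(t1-t2)[[1,0]])))
d=np.array([.529,.0524])-np.array([.5698,-.1325]);print("tube len",np.hypot(*d),"yaw",np.degrees(np.arctan2(d[1],d[0])))
s=ctrl.get_state();print(R.from_rotvec(s["tool_rot"]).as_matrix().round(3))
yaw=np.arctan2(*(t1-t2)[[1,0]])
print(goto([c[0]-.0,c[1],.25],yaw))
p=ctrl.camera_params("wrist");print(np.round(p["K"],1).tolist());print((R.from_rotvec(s["tool_rot"]).as_matrix().T@(np.array(p["pose"])[:3,3]-s["position"])).round(3),(R.from_rotvec(s["tool_rot"]).as_matrix().T@np.array(p["pose"])[:3,:3]).round(2).tolist())
E
```

```text
centre [ 0.54736949 -0.02932905  0.146     ]
[ 0.54326946 -0.00221052  0.145     ] [ 0.55279541 -0.05453935  0.145     ] 0.05318881652260991 [ 0.54803243 -0.02837493  0.145     ] tab yaw 100.31716040019025
tube len 0.18934796011576147 yaw 102.44347293422754
[[ 0.971  0.238 -0.   ]
 [ 0.238 -0.971  0.002]
 [-0.    -0.002 -1.   ]]
(array([ 524.64005079, -490.54429734,  -27.62825793]), [array([-2.31617900e-04, -2.59454142e-03, -3.08086132e+00]), array([-0.00168378,  0.00015031,  0.06073024])])
[[268.9, 0.0, 257.7], [0.0, 268.9, 187.8], [0.0, 0.0, 1.0]]
[ 0.082 -0.    -0.162] [[0.0, -0.95, -0.3], [1.0, 0.0, -0.0], [0.0, -0.3, 0.95]]
```

```bash
python3 -m creep '[[[1,40,0,-30,0,0,0],[1,85,0,-55,0,0,0],[1,130,0,-80,0,0,0],[1,175,0,-105,0,0,0],[1,220,0,-130,0,0,0]]]' 40
python3 -m creep '[[[1,40,-20,0,0,0,0.06],[1,75,-55,0,0,0,0.06],[1,110,-90,0,0,0,0.06],[1,145,-125,0,0,0,0.06],[1,175,-160,0,0,0,0.06]]]'
python3 - <<'E'
from h import *
s=ctrl.get_state();print(s["joint_positions"].round(2),s["position"],goto([.5475,-.029,.25],np.radians(100.3)))
E
```

```text
time: 0.6
position: [0.3649, -0.5793, 0.3503]
tool_rot: [-3.119, -0.377, 0.001]
ft_force: [-0.5, -1.6, 0.2]
grip_width: 1.004
time: 1.1
position: [0.4966, -0.3804, 0.349]
tool_rot: [-3.128, -0.285, 0.001]
ft_force: [1.1, -0.2, -0.4]
grip_width: 0.997
[ 0.82  0.26 -0.27  1.29  0.07  1.6  -0.82] [ 0.49662501 -0.3803978   0.34901605] (array([ 113.6579515 , -336.29777584,   99.29014942]), [array([-3.78984725e-04, -1.40628798e-03, -3.13936874e+00]), array([-0.0008959 ,  0.00024144,  0.00222357])])
```

```bash
python3 -m creep '[[[1,20,-45,0,0,0,-0.14],[1,35,-90,0,0,0,-0.28],[1,50,-135,0,0,0,-0.42],[1,65,-180,0,0,0,-0.56],[1,80,-225,0,0,0,-0.7]]]'
python3 -m creep '[[[1,0,0,0,0,0,-0.14],[1,0,0,0,0,0,-0.28],[1,0,0,0,0,0,-0.42],[1,0,0,0,0,0,-0.56],[1,0,0,0,0,0,-0.7]]]'
python3 -m creep '[[[1,0,0,0,0,0,-0.14],[1,0,0,0,0,0,-0.28],[1,0,0,0,0,0,-0.42],[1,0,0,0,0,0,-0.56],[1,0,0,0,0,0,-0.7]]]'
python3 -m creep '[[[1,0,0,0,0,0,-0.14],[1,0,0,0,0,0,-0.28],[1,0,0,0,0,0,-0.42],[1,0,0,0,0,0,-0.56],[1,0,0,0,0,0,-0.7]]]'
python3 - <<'E'
from h import *
s=ctrl.get_state();print(s["joint_positions"].round(2),s["position"],goto([.5475,-.029,.25],np.radians(100.3)))
E
```

```text
time: 1.6
position: [0.5334, -0.1452, 0.3493]
tool_rot: [-2.838, -1.347, 0.001]
ft_force: [0.5, -1.0, 0.1]
grip_width: 1.0
time: 2.1
position: [0.5334, -0.1471, 0.3491]
tool_rot: [-2.203, -2.238, 0.001]
ft_force: [0.1, 0.2, -0.4]
grip_width: 1.0
time: 2.6
position: [0.5334, -0.1472, 0.3492]
tool_rot: [-1.302, -2.858, 0.0]
ft_force: [0.1, -0.2, 0.7]
grip_width: 1.004
time: 3.1
position: [0.5334, -0.1472, 0.3492]
tool_rot: [-0.243, -3.131, -0.0]
ft_force: [-0.2, -0.2, 0.2]
grip_width: 0.999
[ 0.76  0.12 -0.59  1.46  0.07  1.58  1.59] [ 0.53340666 -0.14720303  0.34917596] (array([  4.2446728 , 118.95627631,  99.18586178]), [array([ 2.00523525e-04, -8.79370460e-04, -3.34850928e-01]), array([-1.24574459e-03, -2.84068102e-04,  2.80674145e+00])])
```

```bash
python3 -m creep '[[[1,1,30,25,0,0,-0.08],[1,2,60,50,0,0,-0.16],[1,3,90,75,0,0,-0.24],[1,4,119,99,0,0,-0.335],[1,4,119,99,0,0,-0.335]]]'
python3 - <<'E'
from h import *
p=ctrl.camera_params("wrist");im=ctrl.get_image("wrist")
s=ctrl.get_state();print(s["joint_positions"].round(2),s["position"])
np.savez("w1.npz",K=p["K"],pose=p["pose"])
c=proj("wrist",[.5475,-.029,.146],p);print(c)
cv2.imwrite("pics/w1raw.png",im[:,:,::-1]);x,y=map(int,c);x0=max(0,x-100);y0=max(0,y-75);print(x0,y0)
cv2.imwrite("pics/w1.png",cv2.resize(im[y0:y0+150,x0:x0+200,::-1],None,fx=4,fy=4,interpolation=cv2.INTER_CUBIC))
E
```

```text
time: 3.6
position: [0.5465, -0.0235, 0.2471]
tool_rot: [0.287, -3.123, -0.006]
ft_force: [-0.3, -0.2, 0.5]
grip_width: 0.999
[ 0.65  0.15 -0.71  1.64  0.1   1.39  1.68] [ 0.54743507 -0.02653586  0.24877536]
[251.56136998 189.06198682]
151 114
```

View pics/w1.png

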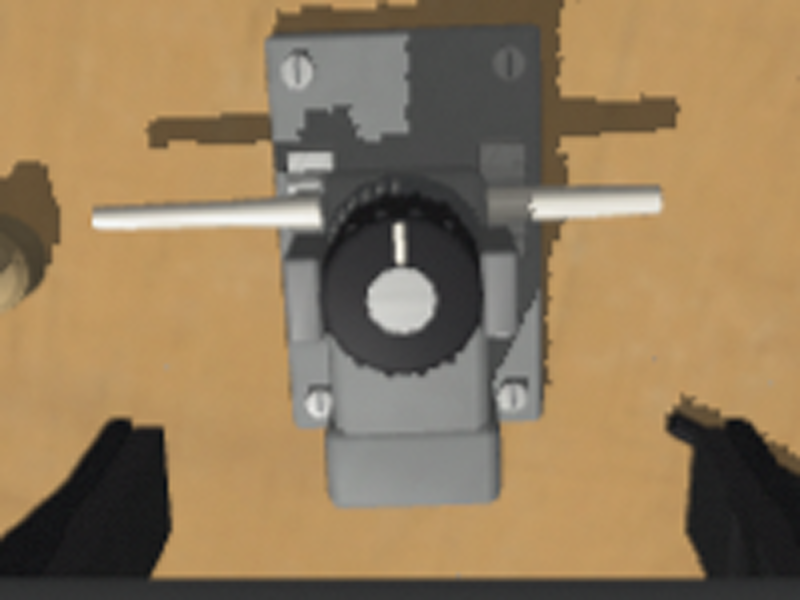

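The knob cap is at crop (401,300) with tabs at (305,290) and (499,293). They lie level with the jaw line and match the predicted centre. The tube sits in the vees under the foot.

```bash
python3 - <<'E'
from h import *
d=dict(np.load("w1.npz"))
c=plane("wrist",151+401/4,114+300/4,.146,d)
a=plane("wrist",151+303/4,114+292/4,.145,d);b=plane("wrist",151+500/4,114+292/4,.145,d)
print(c,a,b,np.linalg.norm(a-b),(a+b)/2,np.degrees(np.arctan2(*(a-b)[[1,0]])))
s=ctrl.get_state();print(s["position"],s["torque"],s["joint_positions"].round(2));print(goto([c[0],c[1],.112],np.radians(100.3)))
E
```

```text
[ 0.54749223 -0.02932688  0.146     ] [ 0.55025228 -0.054488    0.145     ] [ 0.54105268 -0.00457403  0.145     ] 0.05075467201083952 [ 0.54565248 -0.02953102  0.145     ] -79.55706078343906
[ 0.54743507 -0.02653586  0.24877536] [ 0.08499952 -0.1416257  -0.05556225] [ 0.65  0.15 -0.71  1.64  0.1   1.39  1.68]
(array([-3.99533448e-02, -2.98622192e+00,  1.36771244e+02]), [array([ 0.00167959, -0.00350524, -0.00116044]), array([-5.50398815e-03, -2.63731875e-03,  3.14042628e+00])])
```

```bash
python3 -m creep '[[[1,0,0,35,0,0,0],[1,0,0,70,0,0,0],[1,0,0,100,0,0,0],[1,0,0,125,0,0,0],[1,0,0,138,0,0,0]]]'
python3 -m creep '[[[1,0,0,0,0,0,0],[1,0,0,0,0,0,0],[1,0,0,0,0,0,0],[1,0,0,0,0,0,0]]]'
python3 - <<'E'
from h import *
s=ctrl.get_state();print(s["position"],s["torque"],s["ft_force"],s["joint_positions"].round(2));print(goto([.5475,-.0293,.112],np.radians(100.3)))
im=ctrl.get_image("wrist");cv2.imwrite("pics/w2.png",im[:,:,::-1])
E
```

```text
time: 4.15
position: [0.5477, -0.0307, 0.1109]
tool_rot: [0.269, -3.127, 0.0]
ft_force: [-0.2, 1.2, -0.3]
grip_width: 1.0
time: 4.55
position: [0.5497, -0.0293, 0.1141]
tool_rot: [-0.273, 3.127, -0.001]
ft_force: [-0.5, 0.7, 0.1]
grip_width: 1.0
[ 0.54973908 -0.02925352  0.1140785 ] [ 0.0706821  -0.1258317  -0.01119082] [-0.54976674  0.71218435  0.10424505] [ 0.62  0.26 -0.69  1.82  0.18  1.13  1.61]
(array([2.21789626, 0.34412352, 2.07323928]), [array([-0.00109656,  0.00220211, -0.00576809]), array([3.45272443e-03, 1.71931631e-03, 3.13582219e+00])])
```

View pics/w2.png

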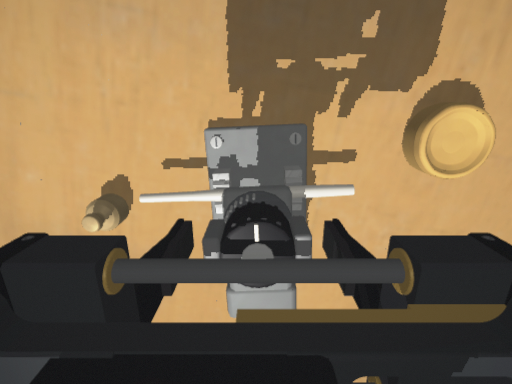

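Fingers straddle the tabs symmetrically. A small correction, then pinch.

```bash
python3 -m creep '[[[1,2,0,1,0,0,0],[0.3,2,0,1,0,0,0],[0.3,2,0,1,0,0,0],[0.3,2,0,1,0,0,0],[0.3,2,0,1,0,0,0]]]' 35
python3 -m creep '[[[0.3,0,0,0,0,0,0],[0.3,0,0,0,0,0,0],[0.3,0,0,0,0,0,0],[0.3,0,0,0,0,0,0],[0.3,0,0,0,0,0,0]]]' 
cat > st.py <<'E'
from h import *
T=[];s=ctrl.get_state()
M=R.from_rotvec(s["tool_rot"]).as_matrix()
print("t",s["time"],"pos",s["position"].round(4),"yaw_x",np.arctan2(M[1,0],M[0,0]).round(4),"tq",s["torque"].round(3),"F",s["ft_force"].round(1),"w",round(s["grip_width"]*87,1),"j7",s["joint_positions"][6].round(3))
E
python3 st.py
```

```text
time: 5.1
position: [0.5468, -0.0294, 0.1116]
tool_rot: [0.273, -3.13, 0.0]
ft_force: [0.9, -1.4, 0.7]
grip_width: 0.721
time: 5.6
position: [0.5469, -0.03, 0.1118]
tool_rot: [-0.273, 3.13, -0.001]
ft_force: [-0.0, -3.2, 2.4]
grip_width: 0.573
t 5.6 pos [ 0.5469 -0.03    0.1118] yaw_x -2.9678 tq [-0.5    0.     0.006] F [-0.  -3.2  2.4] w 49.9 j7 1.61
```

Both tabs are fully in, 49.9 mm across. Now turn in small steps and watch the moment.

```bash
python3 -m creep '[[[0.3,0,0,0,0,0,0.05],[0.3,0,0,0,0,0,0.1],[0.3,0,0,0,0,0,0.1],[0.3,0,0,0,0,0,0.1]]]' >/dev/null; python3 st.py
python3 -m creep '[[[0.3,0,0,0,0,0,0.05],[0.3,0,0,0,0,0,0.1],[0.3,0,0,0,0,0,0.1],[0.3,0,0,0,0,0,0.1]]]' >/dev/null; python3 st.py
```

```text
t 6.0 pos [ 0.5468 -0.0299  0.1118] yaw_x -3.0665 tq [-0.589  0.04   0.019] F [-1.1 -3.   3. ] w 49.6 j7 1.515
t 6.4 pos [ 0.5468 -0.0298  0.1118] yaw_x 3.1173 tq [-0.607  0.048 -0.037] F [-1.4 -3.2  3.9] w 49.7 j7 1.419
```

```bash
for i in 1 ; do python3 -m creep '[[[0.3,0,0,0,0,0,0.05],[0.3,0,0,0,0,0,0.1],[0.3,0,0,0,0,0,0.1],[0.3,0,0,0,0,0,0.1]]]' >/dev/null; python3 st.py; done
python3 -m creep '[[[0.3,0,0,0,0,0,0.05],[0.3,0,0,0,0,0,0.1],[0.3,0,0,0,0,0,0.1]]]' >/dev/null; python3 st.py
python3 -m creep '[[[0.3,0,0,0,0,0,0]]]' >/dev/null; python3 st.py
python3 -m creep '[[[0.3,0,0,0,0,0,0.05],[0.3,0,0,0,0,0,0.1],[0.3,0,0,0,0,0,0.1]]]' >/dev/null; python3 st.py
python3 -m creep '[[[0.3,0,0,0,0,0,0]]]' >/dev/null; python3 st.py
```

```text
t 6.8 pos [ 0.5468 -0.0297  0.1118] yaw_x 3.0176 tq [-0.644  0.094 -0.074] F [-0.8 -4.2  4.4] w 49.6 j7 1.322
t 7.1 pos [ 0.5468 -0.0295  0.1118] yaw_x 2.9169 tq [-0.653  0.064 -0.039] F [-1.6 -3.8  5.4] w 49.8 j7 1.225
t 7.2 pos [ 0.5469 -0.0295  0.1118] yaw_x 2.9177 tq [-0.668  0.112 -0.058] F [-1.7 -3.9  4.6] w 49.9 j7 1.226
t 7.5 pos [ 0.5469 -0.0294  0.1118] yaw_x 2.8171 tq [-0.624  0.159 -0.022] F [-1.4 -3.2  3.7] w 49.7 j7 1.128
t 7.6 pos [ 0.5469 -0.0294  0.1118] yaw_x 2.8178 tq [-0.651  0.103 -0.036] F [-0.7 -3.3  4.5] w 49.9 j7 1.129
```

```bash

python3 -m creep '[[[0.3,0,0,0,0,0,0.05],[0.3,0,0,0,0,0,0.1],[0.3,0,0,0,0,0,0.1]]]' >/dev/null; python3 st.py
python3 -m creep '[[[0.3,0,0,0,0,0,0]]]' >/dev/null; python3 st.py
python3 -m creep '[[[0.3,0,0,0,0,0,0.05],[0.3,0,0,0,0,0,0.1],[0.3,0,0,0,0,0,0.1]]]' >/dev/null; python3 st.py
python3 -m creep '[[[0.3,0,0,0,0,0,0]]]' >/dev/null; python3 st.py
```

```text
t 7.9 pos [ 0.5469 -0.0294  0.1118] yaw_x 2.717 tq [-0.599  0.037  0.033] F [-0.8 -3.   5.2] w 49.8 j7 1.031
t 8.0 pos [ 0.5469 -0.0293  0.1117] yaw_x 2.7179 tq [-0.552  0.084 -0.055] F [-0.9 -2.6  4.2] w 49.7 j7 1.032
t 8.3 pos [ 0.547  -0.0292  0.1118] yaw_x 2.6172 tq [-0.502  0.013 -0.03 ] F [-0.6 -2.3  5.1] w 49.8 j7 0.934
t 8.4 pos [ 0.5469 -0.0292  0.1117] yaw_x 2.6179 tq [-0.468 -0.006 -0.053] F [-1.1 -2.4  5.2] w 49.5 j7 0.935
```

```bash

python3 -m creep '[[[0.3,0,0,0,0,0,0.05],[0.3,0,0,0,0,0,0.1],[0.3,0,0,0,0,0,0.1]]]' >/dev/null; python3 st.py
python3 -m creep '[[[0.3,0,0,0,0,0,0]]]' >/dev/null; python3 st.py
python3 -m creep '[[[0.3,0,0,0,0,0,0]]]' >/dev/null; python3 st.py
python3 -m creep '[[[0.3,0,0,0,0,0,0.05],[0.3,0,0,0,0,0,0.1],[0.3,0,0,0,0,0,0.1]]]' >/dev/null; python3 st.py
python3 -m creep '[[[0.3,0,0,0,0,0,0]]]' >/dev/null; python3 st.py
python3 -m creep '[[[0.3,0,0,0,0,0,0]]]' >/dev/null; python3 st.py
```

```text
t 8.7 pos [ 0.547  -0.0292  0.1118] yaw_x 2.5172 tq [-0.375 -0.094 -0.075] F [-0.3 -2.6  5.2] w 49.8 j7 0.837
t 8.8 pos [ 0.547  -0.0291  0.1118] yaw_x 2.518 tq [-0.328 -0.122 -0.012] F [ 0.2 -2.5  4.3] w 49.9 j7 0.838
t 8.9 pos [ 0.547  -0.0291  0.1118] yaw_x 2.5174 tq [-0.297 -0.108 -0.018] F [-0.1 -1.9  4.1] w 49.4 j7 0.837
t 9.2 pos [ 0.5471 -0.029   0.1118] yaw_x 2.4169 tq [-0.213 -0.212  0.056] F [ 0.  -1.2  5.2] w 50.0 j7 0.74
t 9.3 pos [ 0.5471 -0.0291  0.1118] yaw_x 2.4178 tq [-0.219 -0.327  0.027] F [ 1.1 -0.7  4.2] w 49.8 j7 0.741
t 9.4 pos [ 0.5471 -0.0291  0.1118] yaw_x 2.4172 tq [-0.095 -0.364  0.058] F [ 0.4 -0.5  4.5] w 49.4 j7 0.74
```

```bash

python3 -m creep '[[[0.3,0,0,0,0,0,0.05],[0.3,0,0,0,0,0,0.1],[0.3,0,0,0,0,0,0.1]]]' >/dev/null; python3 st.py
for i in 1 2 3 4 5 6; do python3 -m creep '[[[0.3,0,0,0,0,0,0]]]' >/dev/null; python3 st.py; done
python3 - <<'E'
from h import *
im=ctrl.get_image("wrist");cv2.imwrite("pics/w3.png",im[:,:,::-1])
E
```

```text
t 9.7 pos [ 0.5471 -0.029   0.1118] yaw_x 2.3169 tq [-0.078 -0.397  0.079] F [ 1.6 -1.   4.7] w 50.0 j7 0.643
t 9.8 pos [ 0.5471 -0.029   0.1118] yaw_x 2.3178 tq [ 0.003 -0.466  0.064] F [ 0.9 -0.7  4.1] w 49.9 j7 0.644
t 9.9 pos [ 0.5471 -0.029   0.1118] yaw_x 2.3173 tq [ 0.068 -0.547  0.135] F [ 2.3 -0.7  3.2] w 49.8 j7 0.643
t 10.0 pos [ 0.5471 -0.029   0.1118] yaw_x 2.3168 tq [ 0.091 -0.63   0.15 ] F [2.1 0.9 3.5] w 50.0 j7 0.643
t 10.1 pos [ 0.5471 -0.029   0.1118] yaw_x 2.3166 tq [ 0.201 -0.69   0.139] F [2.7 0.9 3.5] w 49.4 j7 0.642
t 10.2 pos [ 0.5471 -0.029   0.1118] yaw_x 2.3164 tq [ 0.248 -0.769  0.126] F [2.6 0.1 3.9] w 50.2 j7 0.642
t 10.3 pos [ 0.5471 -0.029   0.1118] yaw_x 2.3163 tq [ 0.303 -0.766  0.099] F [3.3 0.8 4.1] w 49.6 j7 0.642
```

View pics/w3.png

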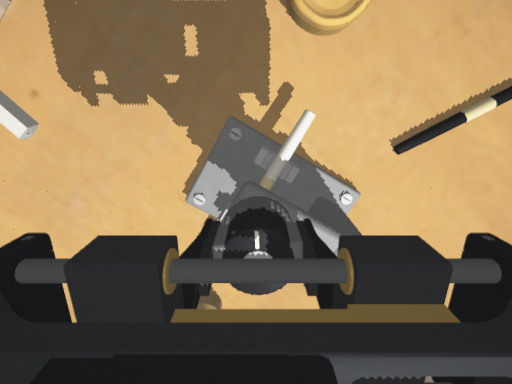

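The knob's white mark follows the jaws, so there is no slip. The total turn is 1.0 rad, at about 12–13 N. A little further brings it to about 15 N.

```bash

python3 -m creep '[[[0.3,0,0,0,0,0,0.03],[0.3,0,0,0,0,0,0.06],[0.3,0,0,0,0,0,0.06]]]' >/dev/null; python3 st.py
for i in 1 2 3 4 5 6; do python3 -m creep '[[[0.3,0,0,0,0,0,0]]]' >/dev/null; python3 st.py; done
```

```text
t 10.65 pos [ 0.5471 -0.029   0.1117] yaw_x 2.2549 tq [ 0.544 -1.087  0.093] F [3.3 2.2 3.7] w 49.7 j7 0.582
t 10.75 pos [ 0.5472 -0.029   0.1118] yaw_x 2.256 tq [ 0.595 -1.069  0.09 ] F [4.5 2.8 3.1] w 49.6 j7 0.584
t 10.85 pos [ 0.5472 -0.0291  0.1118] yaw_x 2.2561 tq [ 0.616 -1.171  0.157] F [4.3 2.3 2.8] w 49.9 j7 0.584
t 10.95 pos [ 0.5472 -0.029   0.1118] yaw_x 2.2561 tq [ 0.639 -1.191  0.055] F [3.8 3.1 3.4] w 49.7 j7 0.584
t 11.05 pos [ 0.5472 -0.029   0.1118] yaw_x 2.2561 tq [ 0.663 -1.128  0.055] F [5.  3.2 3.2] w 49.7 j7 0.584
t 11.15 pos [ 0.5471 -0.029   0.1118] yaw_x 2.2561 tq [ 0.644 -1.088  0.09 ] F [3.8 2.5 4.5] w 50.0 j7 0.584
t 11.25 pos [ 0.5471 -0.029   0.1118] yaw_x 2.2561 tq [ 0.681 -1.119  0.14 ] F [4.5 2.4 3.4] w 50.0 j7 0.584
```

```bash

python3 -m creep '[[[0.3,0,0,0,0,0,0.02],[0.3,0,0,0,0,0,0.04],[0.3,0,0,0,0,0,0.04]]]' >/dev/null; python3 st.py
for i in 1 2 3 4 5 6 7 8 9 10 11 12 13 14 15 16; do python3 -m creep '[[[0.3,0,0,0,0,0,0]]]' >/dev/null; python3 st.py; done | tee /tmp/o | tail -1
python3 -c "
import re,numpy as np
v=np.array([[float(x) for x in re.search(r'tq \[(.*?)\]',l).group(1).split()] for l in open('/tmp/o')]);print(v.mean(0),v.std(0),v[:,2])"
```

```text
t 11.55 pos [ 0.5472 -0.029   0.1118] yaw_x 2.2158 tq [ 0.613 -1.108  0.127] F [4.8 3.3 2.2] w 50.1 j7 0.544
t 13.15 pos [ 0.5472 -0.029   0.1118] yaw_x 2.2162 tq [ 0.608 -1.131  0.188] F [4.2 1.4 3.4] w 49.6 j7 0.545
[ 0.63225   -1.143125   0.1424375] [0.02062614 0.02490701 0.03375087] [0.11  0.125 0.191 0.111 0.06  0.155 0.127 0.182 0.165 0.124 0.128 0.133
 0.153 0.147 0.18  0.188]
```

Mean moment is 0.142 against a free-turning value of −0.037, which gives 0.18 N m, or about 15 N, at 1.10 rad. Now let go and look.

```bash

python3 -m creep '[[[1,0,0,0,0,0,0],[1,0,0,0,0,0,0],[1,0,0,0,0,0,0],[1,0,0,0,0,0,0],[1,0,0,0,0,0,0]]]' >/dev/null; python3 st.py
python3 -m creep '[[[1,0,0,0,0,0,0],[1,0,0,-10,0,0,0],[1,0,0,-30,0,0,0],[1,0,0,-60,0,0,0],[1,0,0,-100,0,0,0]]]'
python3 -m creep '[[[1,0,0,-40,0,0,0],[1,0,0,-40,0,0,0],[1,0,0,-40,0,0,0],[1,0,0,-40,0,0,0]]]' >/dev/null; python3 st.py
python3 - <<'E'
from h import *
p=ctrl.camera_params("wrist");im=ctrl.get_image("wrist")
np.savez("w4.npz",K=p["K"],pose=p["pose"]);c=proj("wrist",[.5475,-.0293,.146],p);print(c)
x0=max(0,int(c[0])-100);y0=max(0,int(c[1])-75);print(x0,y0)
cv2.imwrite("pics/w4.png",cv2.resize(im[y0:y0+150,x0:x0+200,::-1],None,fx=4,fy=4,interpolation=cv2.INTER_CUBIC))
b=ctrl.get_image("side");cv2.imwrite("pics/side4.png",b[:,:,::-1])
f=lambda i:cv2.resize(i[130:280,200:320],None,fx=3.3,fy=3.3,interpolation=cv2.INTER_CUBIC)
cv2.imwrite("pics/sidecmp.png",np.hstack([f(cv2.imread("pics/side0.png")),f(b[:,:,::-1])]))
E
```

```text
t 13.65 pos [ 0.5451 -0.0305  0.1105] yaw_x 2.2148 tq [-0.017 -0.036  0.008] F [ 0.2  0.1 -1. ] w 81.3 j7 0.545
time: 14.15
position: [0.5454, -0.0296, 0.2119]
tool_rot: [-1.402, -2.808, 0.002]
ft_force: [1.2, 0.1, 0.3]
grip_width: 0.993
t 14.55 pos [ 0.546  -0.0296  0.2508] yaw_x 2.2157 tq [ 0.039 -0.103  0.014] F [ 0.5  0.6 -0.6] w 86.9 j7 0.598
[259.80543673 187.99835456]
159 112
```

View pics/w4.png

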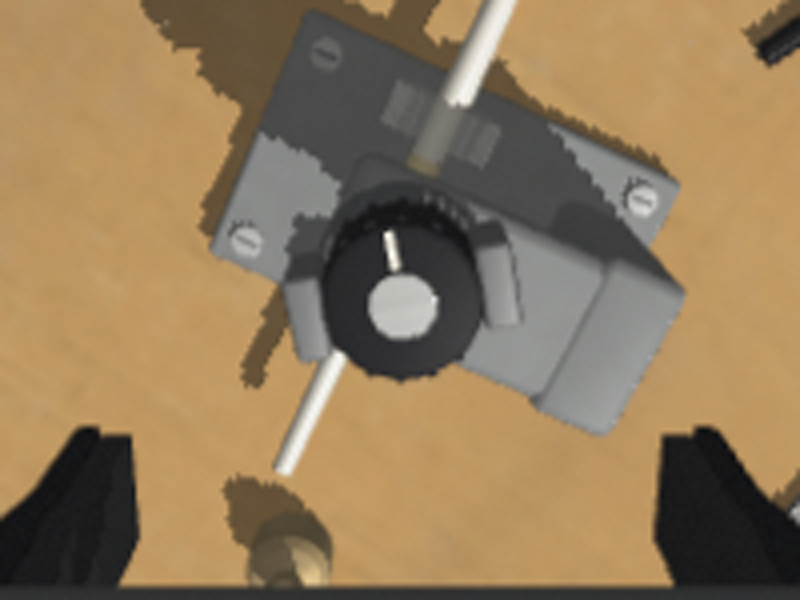

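View pics/sidecmp.png

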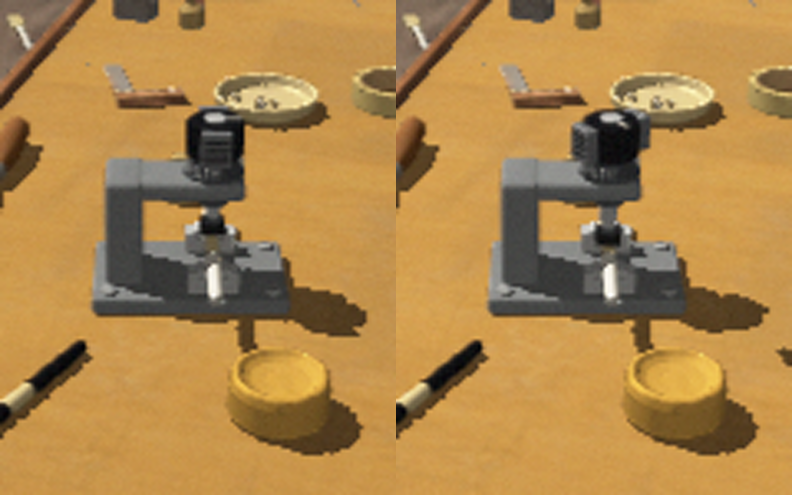

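```bash
python3 - <<'E'
from h import *
def ang(d,x0,y0,a,b,z=.146):
    A=plane("wrist",x0+a[0]/4,y0+a[1]/4,z,d);B=plane("wrist",x0+b[0]/4,y0+b[1]/4,z,d);v=B-A;return np.arctan2(v[1],v[0]),np.linalg.norm(v)
d1=dict(np.load("w1.npz"));d4=dict(np.load("w4.npz"))
print("mark",ang(d1,151,114,(401,300),(399,225)),ang(d4,159,112,(402,306),(388,232)))
print("tabs",ang(d1,151,114,(303,292),(500,292)),ang(d4,159,112,(307,316),(500,275)))
# image-based: fit white mark blob and cap blob
im=cv2.imread("pics/w4.png");i1=cv2.imread("pics/w1.png")
for n,i,d,o in(("w1",i1,d1,(151,114)),("w4",im,d4,(159,112))):
    g=i.min(2);m=(g>125).astype(np.uint8);m[:, :330]=0;m[:,480:]=0;m[:215]=0;m[345:]=0
    k,l,s,c=cv2.connectedComponentsWithStats(m)
    L=[(s[j,4],c[j].round(1).tolist()) for j in range(1,k) if s[j,4]>100];print(n,L)
    L.sort();B=L[-1][1];A=[q for q in L if abs(q[1][0]-B[0])<30 and B[1]-80<q[1][1]<B[1]-30]
    for a in A:print(ang(d,*o,B,a[1]))
E
```

```text
mark (np.float64(-2.9395398744121417), np.float64(0.01980426302049569)) (np.float64(2.396204733325445), np.float64(0.020133038572303943))
tabs (np.float64(1.7530599997095224), np.float64(0.05056315388008707)) (np.float64(0.863981316233525), np.float64(0.05136136897397502))
w1 [(np.int32(399), [399.1, 243.4]), (np.int32(3563), [401.0, 300.4])]
(np.float64(-2.933188259749789), np.float64(0.015133786997115714))
w4 [(np.int32(392), [391.5, 250.4]), (np.int32(3424), [402.7, 306.4])]
(np.float64(2.406328506486037), np.float64(0.015347168057117961))
```

```bash
python3 - <<'E'
from h import *
d1=dict(np.load("w1.npz"));d4=dict(np.load("w4.npz"))
P=lambda d,o,q,z=.016:plane("wrist",o[0]+q[0]/4,o[1]+q[1]/4,z,d)[:2]
a,b,c=[P(d1,(151,114),q) for q in((297,71),(509,63),(512,397))]
A,B,C=[P(d4,(159,112),q) for q in((246,240),(326,54),(641,199))]
an=lambda v:np.arctan2(v[1],v[0])
print(an(b-a),an(B-A),an(c-b),an(C-B),a,A,b,B,c,C)
e=P(d1,(151,114),(401,300),.146);E=P(d4,(159,112),(402.5,306),.146);print(e,E)
E
```

```text
1.7911355115334193 1.7851849742460848 0.21548748820713848 0.21920967015159623 [ 0.50988786 -0.07646628] [ 0.50970599 -0.07700623] [ 0.49320295 -0.00197193] [ 0.49352949 -0.0027117 ] [0.61980533 0.02573956] [0.61926897 0.02530176]
[ 0.54749223 -0.02932688] [ 0.54768039 -0.02985059]
```

```bash
python3 - <<'E'
from h import *
p=ctrl.camera_params("wrist");s=ctrl.get_state()
def TT(pos,Rm):
    T=np.eye(4);T[:3,:3]=Rm;T[:3,3]=pos;return T
rel=np.linalg.inv(TT(s["position"],R.from_rotvec(s["tool_rot"]).as_matrix()))@np.array(p["pose"])
a=2.3163;x=np.array([np.cos(a),np.sin(a),0]);z=np.array([0,0,-1.]);y=np.cross(z,x)
d=dict(K=p["K"],pose=TT([.5471,-.029,.1118],np.c_[x,y,z])@rel)
im=cv2.imread("pics/w3.png");g=im.min(2)
c=proj("wrist",[.5476,-.0296,.146],d);print("centre px",c)
sub=(g[225:258,240:275]>120).astype(np.uint8);k,l,st,cc=cv2.connectedComponentsWithStats(sub)
for j in range(1,k):
    q=cc[j]+[240,225];P=plane("wrist",*q,.146,d);v=P[:2]-[.5476,-.0296]
    print(st[j],q,np.linalg.norm(v),"knob turn",0.217+np.pi-np.arctan2(v[1],v[0]))
cv2.imwrite("pics/w3c.png",cv2.resize(im[210:300,190:330],None,fx=5,fy=5,interpolation=cv2.INTER_CUBIC))
E
```

```text
centre px [259.00897362 264.23179072]
[15  6  5 19 77] [256.68831169 240.50649351] 0.014614216979130056 knob turn 0.9559501634064724
[ 9 26 19  5 58] [258.22413793 252.84482759] 0.007110596859821713 knob turn 0.9809023167733826
[ 8 31  1  1  1] [248. 256.] 0.00790240842970702 knob turn 6.464983156855059
```

View pics/w3c.png

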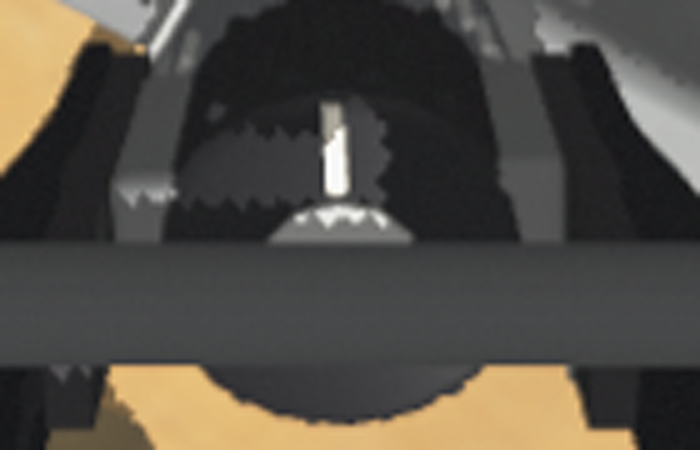

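Both cross-checks agree. The knob dropped back about 0.1 rad into the notch, the tabs are out, and the tube and bystanders are unmoved. The gripper is clear, so I'm handing in.

```bash
python3 -c "
from bench import ctrl
print(ctrl.get_state()['time'],ctrl.close_job())"
```

```text
the job is handed in; nothing more can be done
14.65 None
```

The tube is clamped and the knob is locked. I handed the job in at 14.65 s, with the gripper open and well above the clamp.

- **Turning:** I pinched both tabs fully in (49.9 mm across) and turned the knob clockwise by 1.10 rad. The foot met the tube at roughly 0.77 rad. The moment then rose to 0.18 N m above free turning, averaged over 16 readings, which is about 15 N. The force estimated from the readings stayed well below the 32 N limit.
- **After letting go:** The tabs sprang back out and the knob settled back about 0.1 rad, most likely into the notch at 1.0 rad. That leaves an estimated 10 N on the tube, which I could not measure once I had let go. The next notch would have meant about 20 N, no nearer to 15 N, so I left it.
- **Surroundings:** The before and after pictures show the tube still in its rests, and the wax and the black look-alike in the same place. The weight is still standing, but I did not measure its position again.

**Checks that disagreed:** The camera puts the final knob angle at about 0.95 rad from the white mark and 0.89–0.92 rad from the tabs, not 1.0 rad. The mark also read about 0.04 rad low against the gripper while the knob was still held. I put most of the gap down to measuring bias or slack in the grip. If the knob really rests at 0.95 rad, the held force would be nearer 8 N.

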